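# Fit a joystick handle and aim the remote camera

## Robot

A 6-joint arm with a two-finger parallel gripper is mounted at the origin on the work surface. World frame = base frame: x ahead of the robot, y to its left, z up, the work surface at z = 0. Lengths are in mm, angles in rad, forces in N, time in s.
With the tool pointing down it reaches from about 375 to 825 mm from the base axis. Payload 5.5 kg.
Tool frame: the origin (TCP) lies at the very end of the fingers, on their centre line; the grasp point (between the pads) lies 19 mm behind it (r.grip_depth is the distance from the TCP to the grasp point, in mm); z points along the fingers, y is the direction in which the jaws open and shut (so a half turn about z gives the same grasp; the last joint's range is limited). The gripper opens to 85 mm and grips with 20 to 120 N. Pads are 22 mm wide; open, the fingers measure 114 mm over their backs; the gripper's body (76 mm by 85 mm) begins 54 mm behind the grasp point. The pads swing forward as they close: fully open they stand 13 mm farther back than shut.
Start: joints at [1.183, 0.314, -0.047, 1.21, 0, 1.571], TCP at [226.888, 555.443, 231.299] pointing down, gripper open.
Joint ranges: [-2.67, 2.67], [-0.69, 1.73], [-1.03, 1.25], [-2.08, 2.16], [-1.42, 1.45], [-3.14, 3.14]. Speed limits (rad/s): [2.39, 2.39, 3.01, 3.14, 3.14, 3.14].

## Interface

Orientations are given as a unit quaternion [x, y, z, w].
In Python, from rig import r, vision, spotter gives the robot as it stands.
- The arm moves only by the tool servo_tool, never from a script. Its argument "moves" is a list of rows, each an object of numbers: "gripper": the finger opening in cm, from 0 to 8.54; "tx", "ty", "tz": the shift along the tool's x, y, z in cm; "twist": the turn about the tool's z in rad. A call has 1 to 12 rows; each row shifts and turns the commanded pose from where the row before left it, along the tool's axes as they then stand; what a row does not reach is not made up. A row lasts 1/10 s, in which the tool goes at most 50 mm and 8.59 degrees, less where a joint would pass 70% of its speed; a pose out of reach is approached as far as the arm can. A call with a gripper value outside its range is refused whole. The fingers move at their own pace and stop on an object; the grip force is fixed at half the most. Time passes only in rows, so rows that do not move let the fingers close. It gives the time, the measured TCP pose, the force and the opening at its end, in the units of the state.
- r.observe(): the state, without advancing time (a new reading comes with each control period).
- vision.grab_frame(name): name is "side" or "top"; returns (picture, depth): 480x640x3 uint8, blue, green, red; 480x640 float32, mm along the optical axis (not along the pixel's ray), 0 where there is no reading.
- vision.calibration(name): a dict with "K" (3x3 intrinsics, pixels), "k1" (the pictures are not rectified: a ray, as slopes to the right and down, at radius r is drawn at 1 + k1 r^2 times it, then the intrinsics apply), "world_from_camera" (4x4, takes a point from camera to world coordinates). Camera axes: x right, y up, looking along -z (the intrinsics and any distortion apply to the point x, -y, -z); pixel columns grow to the right and rows downward; lengths in mm; the calibration is good to about 2 mm. A picture is of the moment at which its call begins. calibration takes no time and is no camera call.
- r.close_job(): hands the job in, once; it reports no verdict.
Trained networks look in the newest picture that a camera, given by its name, has taken for a name from the list of things; names that differ only in an ending like _2 or _b are one class to them, and where a whole thing is asked for, a point or a joint stands for the part that bears it (a point fixed in the world has none). Each returns a list of dicts, best first, with "score" (0 to 1); they miss things now and then, are a little off and sometimes report something else, mostly with a low value. They report only what shows in the picture. A call takes as long as a camera call. They do not tell look-alikes from the thing itself.
- spotter.regions_of(query, camera): "mask" (480x640 bool, what is visible of it) and "box" ([centre column, centre row, width, height] in pixels, round what is visible of it).
- spotter.tip_of(query, camera): "point" ([column, row] in pixels: a listed point, or the origin of a listed thing).
The state is a dict: "clock": time; "qpos": joint angles; "qvel": joint speeds; "joint_torque": joint torques, N m; "ee_pos": TCP position; "ee_rot": TCP orientation; "ft_force": force on the tool from outside, world axes, zero at the start; "torque": the same for the moment, N m; "finger_gap": finger opening in mm.
Only numpy, scipy, OpenCV 4.12 (cv2) and the standard library are available. Lean on these libraries where they do the work, as an engineer would, in place of code of your own. Each camera call takes 0.05 s, during which the arm holds its last target. There are 200 camera calls.

## Task

Take the long straight handle out of the wooden rack, put its tapered shank into the joystick's socket and press it down firmly so that it wedges tight, with the stick upright. Then push the stick straight sideways, as far as it takes for the remote camera to look straight at the banded white column, hold it steady there for two seconds, and let it come back to the centre with the handle still seated. Do not touch the camera, and leave the other things where they are.

Things in the scene. Friction and masses are not known exactly. Their poses are not given: they have to be found in the camera images.
- console: Grey joystick controller fixed to the bench, 150 mm (x) by 180 mm (y) by 45 mm high. Origin: centre of the underside; x points from its operator's side to its rear, y to its left, z up. The stick pivots about a point at x = -5 mm, 50 mm above the bench. Springs of about 1 N m/rad hold it upright and bring it back when let go.
- socket (a point): Centre of the mouth of the steel tapered socket at the top of the stick, 106 mm above the bench and 56 mm above the pivot when upright. z points out of the socket along the stick. The mouth is 26 mm across inside and 34 mm outside; the inside narrows by 1 mm in radius per 10 mm of depth, and is 40 mm deep.
- stick_lr (a joint): Sideways tilt of the stick, rad: 0 upright, positive towards the console's left (its +y), negative towards its right; stops at +-0.42.
- stick_fb (a joint): Fore-and-aft tilt of the stick, rad: 0 upright, positive towards the console's rear (its +x); stops at +-0.42.
- handle: Long straight handle, loose, 0.13 to 0.21 kg, upright in either rack hole. Origin: underside of its collar, on the axis; z up. Above: collar 40 mm across, 6 mm thick, then a black round grip 26 mm across, top 92 mm above the origin. Below: tapered shank 38 mm long, 26 mm across at the collar, 18 at the tip. It wedges with the collar about 8 mm above the socket's mouth; 10 to 15 N makes it hold.
- rack: Wooden block fixed to the bench left or right of the console, 150 mm (x) by 60 mm (y) by 50 mm high, with two 30 mm holes right through at x = -40 and +40 mm, in which the two handles stand loosely, their collars resting on its top. Origin: centre of the underside.
- short_handle: The other handle, to be left in the rack: the same collar and shank, but a thin stem with a 38 mm black ball, top 64 mm above the collar's underside (its origin).
- camera: Foot of the remote camera, fixed to the bench beyond the console: a grey disc 96 mm across with a post; whole camera 130 mm high. Origin: centre of the underside, on the vertical axis about which the head pans; x is where the head looks when the stick is upright, y is to the camera's left.
- camera_aim (a point): Point on the pan axis of the white camera head, 98 mm above the bench; x is the line of sight through the black lens, y to its left. The head copies the stick: it pans 4.5 times the stick's sideways tilt, to the camera's left (anticlockwise from above) when the stick goes to the console's left, and back as the stick returns.
- column_mid (a point): Point on the axis of the focus column, 100 mm above the bench. The column is a white cylinder with dark bands, 70 mm across and 150 mm high, on a round foot, fixed to the bench beyond the camera, to the left or right of it.
- speaker: Black desk speaker, 80 by 75 by 150 mm high, on the other side of the camera's view. Origin: centre of the underside.
- carton: Closed cardboard carton, 120 mm (x) by 80 mm (y) by 130 mm high, on the side of the console away from the rack. Origin: centre of the underside.
- bottle: White plastic bottle, 48 mm across and 150 mm high, near a front corner of the console. Origin: centre of the underside.
- spool: Empty grey wire spool standing on end, 60 mm across and 50 mm high, near the other front corner of the console. Origin: centre of the underside.
Things that resemble listed ones, but are neither listed nor needed, are in the scene too. What is shaped like the console but red is not meant.

How it is judged:
By the outcome, as a careful person would: the job done as asked, in the order asked, and still so for the second after the job is handed in, with the robot touching nothing.
It also fails if it takes over 51 s, if anything falls off the work surface, if the arm or the gripper's body presses on something with over 40 N, if the wrist force passes 120 N, or if a joint passes its speed limit or range.

## Working session

There is one attempt and no reset: what is moved stays moved. The work goes in short steps, Python scripts to look and compute and a tool call to move; the robot and the scene stay as the last step left them, time stands still between calls to the robot, and variables do not carry over. Pictures are saved under pics/ and viewed, about 8 in all and at most 12, crops included, and the job is handed in when it is done.

Besides the shell and the picture viewer there is one more tool, called after "Request:" by a JSON object that holds its "fn" and its "kwargs", one argument or row to a line. servo_tool: Moves the arm, as the interface text tells. Its arguments: {"type":"object","properties":{"moves":{"type":"array"}},"required":["moves"]}

```bash
mkdir -p pics; ls; cat > h.py <<'E'
import numpy as np, cv2
from rig import r, vision, spotter
def ray(name,uv):
    c=vision.calibration(name);K=np.array(c["K"]);k1=c["k1"]
    p=np.array([(uv[0]-K[0,2])/K[0,0],(uv[1]-K[1,2])/K[1,1]]);q=p.copy()
    for _ in range(20): q=p/(1+k1*(q@q))
    return np.array([q[0],-q[1],-1.]),np.array(c["world_from_camera"])
def at_z(name,uv,z):
    d,T=ray(name,uv);w=T[:3,:3]@d;o=T[:3,3];return o+w*(z-o[2])/w[2]
def at_d(name,uv,dep):
    d,T=ray(name,uv);return T[:3,:3]@(d*dep)+T[:3,3]
def cloud(name,dep,mask=None):
    c=vision.calibration(name);K=np.array(c["K"]);k1=c["k1"];T=np.array(c["world_from_camera"])
    m=dep>0
    if mask is not None:m&=mask
    v,u=np.nonzero(m);p=np.stack([(u-K[0,2])/K[0,0],(v-K[1,2])/K[1,1]],1);q=p.copy()
    for _ in range(20): q=p/(1+k1*(q**2).sum(1,keepdims=True))
    z=dep[m];X=np.stack([q[:,0]*z,-q[:,1]*z,-z],1);return X@T[:3,:3].T+T[:3,3],u,v
def proj(name,P):
    c=vision.calibration(name);K=np.array(c["K"]);T=np.array(c["world_from_camera"])
    X=T[:3,:3].T@(np.array(P,float)-T[:3,3]);q=np.array([X[0],-X[1]])/-X[2];q=q*(1+c["k1"]*(q@q))
    return [K[0,0]*q[0]+K[0,2],K[1,1]*q[1]+K[1,2]]
E
python3 - <<'E'
from h import *
for n in ("side","top"):
    im,d=vision.grab_frame(n);cv2.imwrite(f"pics/{n}0.png",im);np.save(f"{n}0.npy",d)
    T=np.array(vision.calibration(n)["world_from_camera"]);print(n,T.round(2).tolist())
    for q in ["console","socket","handle","rack","short_handle","camera","camera_aim","column_mid","speaker","carton","bottle","spool"]:
        for t in spotter.tip_of(q,n)[:3]:
            u=t["point"];z={"socket":106,"handle":50,"short_handle":50,"camera_aim":98,"column_mid":100}.get(q,0)
            print(q,round(t["score"],2),np.round(u,1),at_z(n,u,z).round(1))
print(r.observe())
E
```

```text
pics
side [[1.0, 0.02, -0.03, 439.37], [-0.03, 0.77, -0.64, -532.81], [0.01, 0.64, 0.77, 749.13], [0.0, 0.0, 0.0, 1.0]]
console 0.7 [339.1 263. ] [493.7   2.1   0. ]
console 0.67 [175.4 405.1] [ 208.2 -280.3    0. ]
socket 0.92 [149.8 379.5] [ 196.6 -277.9  106. ]
socket 0.71 [333.9 229.6] [480.3   3.  106. ]
socket 0.31 [478.1 303.6] [ 712.3 -162.1  106. ]
handle 0.77 [341.1 151.1] [511.9 292.2  50. ]
handle 0.75 [331.1 407. ] [ 463.8 -305.    50. ]
rack 0.59 [325.2 165.4] [474.8 298.1   0. ]
short_handle 0.79 [306.2 150.6] [428.9 295.7  50. ]
camera 0.57 [429.9 256.7] [683.5  13.4   0. ]
camera_aim 0.76 [439.9 226.2] [684.   13.5  98. ]
column_mid 0.77 [482.6 303.1] [ 722.7 -157.9  100. ]
speaker 0.69 [438.8 199. ] [734.5 178.1   0. ]
carton 0.86 [329.8 406.9] [ 463.4 -288.5    0. ]
bottle 0.94 [325.  347.1] [ 458.9 -182.1   -0. ]
spool 0.56 [316.5 192. ] [451.5 206.6   0. ]
spool 0.47 [435.9 223.6] [713.4 103.4   0. ]
top [[0.03, 0.98, -0.19, 261.63], [-1.0, 0.03, 0.02, 20.91], [0.03, 0.18, 0.98, 1212.94], [0.0, 0.0, 0.0, 1.0]]
console 0.85 [302.6 252.9] [487.6  14.5   0. ]
consol
[... 740 characters left out ...]
7.8] [449.5 185.8   0. ]
{'clock': 1.3, 'qpos': array([ 1.18298213e+00,  3.13514821e-01, -4.70936844e-02,  1.21021127e+00,
        5.61811524e-06,  1.57073218e+00]), 'qvel': array([ 0.00300773,  0.00176946, -0.00080464,  0.00041706, -0.00089325,
       -0.00146095]), 'joint_torque': array([-1.24124813e-04, -5.39464831e+01,  3.40045452e+01,  1.77301219e-03,
        9.13018567e-06, -9.11817523e-06]), 'ee_pos': array([226.89518259, 555.43706168, 231.29337449]), 'ee_rot': array([ 1.92662759e-01,  9.81265031e-01, -1.09637477e-05, -5.01609190e-06]), 'ft_force': array([ 0.32000891, -0.45092501, -0.19769373]), 'torque': array([-0.03413475,  0.04551272,  0.05572611]), 'finger_gap': 85.50174126097006}
```

View pics/top0.png

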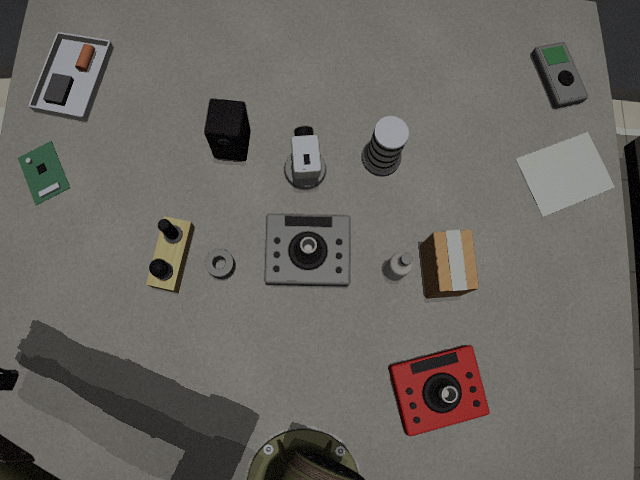

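View pics/side0.png

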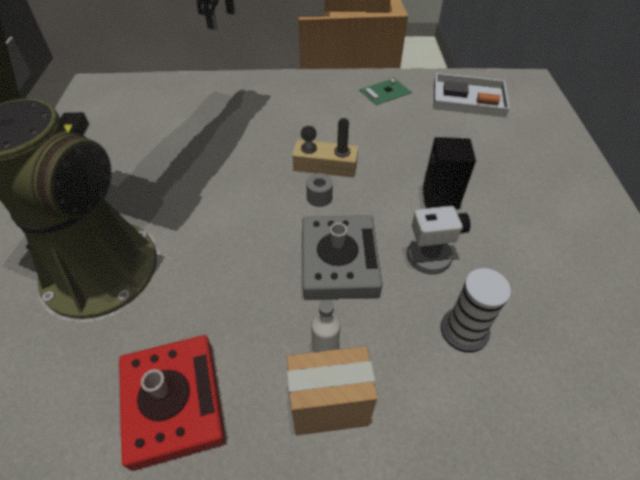

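```bash
cat > m.py <<'E'
from h import *
from scipy.optimize import least_squares
def circ(P,R):
    f=least_squares(lambda c:np.hypot(P[:,0]-c[0],P[:,1]-c[1])-R,P[:,:2].mean(0),loss="soft_l1")
    return f.x.round(1),len(P)
def clouds(k):
    o={}
    for n in ("side","top"):
        d=np.load(f"{n}{k}.npy");o[n]=cloud(n,d)
    return o
def near(P,x,y,R,z0,z1): return P[(np.hypot(P[:,0]-x,P[:,1]-y)<R)&(P[:,2]>z0)&(P[:,2]<z1)]
E
python3 - <<'E'
from m import *
C=clouds(0)
def rect(Q):
    return cv2.minAreaRect(Q[:,:2].astype(np.float32))
for n in C:
    P=C[n][0];print(n)
    b=near(P,600,-60,60,-20,30);print(" bench z",np.median(b[:,2]).round(1) if len(b) else None)
    for nm,a in dict(rack=(468,298,110,46,54),console=(487,8,130,41,49),carton=(460,-285,100,125,136),speaker=(731,177,70,145,156)).items():
        Q=near(P,*a);print(" ",nm,len(Q),rect(Q) if len(Q)>5 else "",np.median(Q[:,2]) if len(Q) else "")
    for nm,a in dict(hgrip=(508,291,30,75,150),hgriptop=(508,291,30,138,148),short=(428,300,35,80,125),sock=(482,5,30,95,112),coltop=(718,-156,50,144,156),colside=(718,-156,50,20,140),foot=(684,16,60,2,25),head=(684,16,75,80,140)).items():
        Q=near(P,*a)
        if len(Q)<4: print(" ",nm,len(Q));continue
        print(" ",nm,len(Q),Q.mean(0).round(1),"min",Q.min(0).round(1),"max",Q.max(0).round(1), rect(Q) if nm in("head","coltop","foot","hgriptop") else "")
    for nm,a,R in (("hgrip",(508,291,30,70,136),13),("colside",(718,-156,45,60,140),35)):
        Q=near(P,*a)
        if len(Q)>5:print("  circ",nm,circ(Q,R))
E
python3 - <<'E'
import cv2,numpy as np
im=cv2.imread("pics/top0.png");s=cv2.imread("pics/side0.png")
a=cv2.resize(im[110:300,260:420],None,fx=2.5,fy=2.5,interpolation=2)
b=cv2.resize(s[195:355,390:520],None,fx=2.96875,fy=2.96875,interpolation=2)
b=b[:475];print(a.shape,b.shape);cv2.imwrite("pics/c0.png",np.hstack([a,b])[:,:800])
E
```

```text
side
 bench z 0.3
  rack 950 ((467.2252197265625, 258.92596435546875), (139.8545379638672, 150.39772033691406), 80.08196258544922) 50.36470290633531
  console 4269 ((493.2645263671875, 4.4228668212890625), (149.41787719726562, 180.47300720214844), 0.4914632737636566) 45.42339493244276
  carton 4704 ((459.3064270019531, -257.1720275878906), (121.93551635742188, 142.37887573242188), 5.264690399169922) 130.35856100932642
  speaker 939 ((736.566162109375, 180.3414764404297), (77.73486328125, 81.05818939208984), 86.00640869140625) 149.64533070185757
  hgrip 305 [512.4 281.5 113.4] min [500.4 272.5  75.6] max [526.  297.2 143.7] 
  hgriptop 59 [513.2 286.3 140.8] min [503.3 275.2 138.2] max [523.6 297.2 143.7] ((513.371826171875, 286.2021789550781), (20.935869216918945, 21.048444747924805), 5.661487102508545)
  short 201 [434.7 294.3 102.7] min [415.6 284.   81.6] max [452.7 315.7 114.9] 
  sock 181 [488.1   4.1 102.8] min [472.9 -11.4  95.1] max [503.2  20.  108.5] 
  coltop 1363 [ 715.4 -158.5  149.9] min [ 681.  -192.7  144. ] max [ 751.5 -120.9  153.5] ((716.2534790039062, -156.5633697
[... 1644 characters left out ...]
] max [ 749.9 -121.3  155. ] ((714.878173828125, -155.44564819335938), (69.5406723022461, 68.66311645507812), 4.832481384277344)
  colside 680 [ 688.8 -146.    83. ] min [ 677.7 -188.2   20.1] max [ 724.5 -120.4  139.9] 
  foot 612 [659.1  18.   13.9] min [624.5 -43.4   2. ] max [729.2  72.9  21.8] ((675.6870727539062, 15.210929870605469), (115.47303771972656, 101.97388458251953), 86.20616149902344)
  head 1326 [673.5  14.8 116.7] min [629.4 -17.5  80.1] max [736.4  45.9 130.7] ((682.8538208007812, 15.144819259643555), (104.50751495361328, 56.69552993774414), 6.186518669128418)
  circ hgrip (array([510. , 289.8]), 152)
  circ colside (array([ 714.9, -156.2]), 481)
(475, 400, 3) (475, 386, 3)
```

View pics/c0.png

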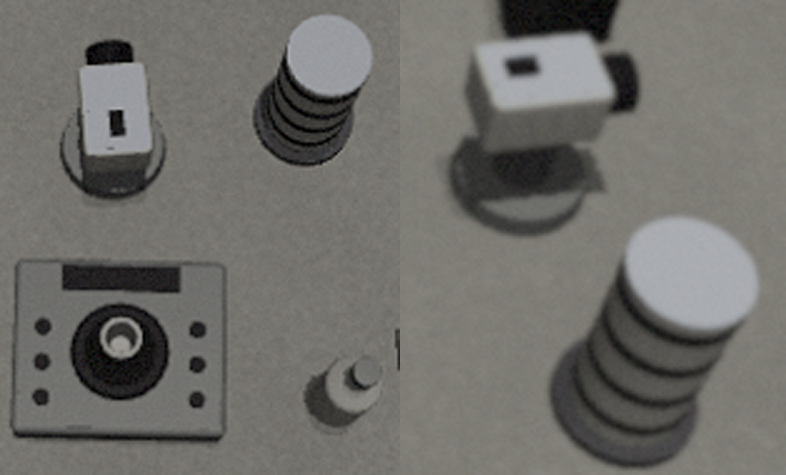

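Left: rack with the long handle at top-view pixel (172,232). Centre: grey console with its socket at about (308,246). The camera is at (304,168) looking almost +x, and the column at (384,150) is to its right. Console centre is about (492,4), socket (487,4), handle axis (511.7,290), column axis (716,-156). Heights and sizes agree with the data given.

Request:
{"fn": "servo_tool", "kwargs": {
  "moves": [
    {"twist": -0.13,"gripper": 8.5},
    {"twist": -0.13},
    {"twist": -0.13},
    {"tx": -3.2,"ty": -3.0},
    {"tx": -3.2,"ty": -3.0},
    {"tx": -3.2,"ty": -3.0},
    {"tx": -3.2,"ty": -3.0},
    {"tx": -3.2,"ty": -3.0},
    {"tx": -3.2,"ty": -3.0},
    {"tx": -3.2,"ty": -3.0},
    {"tx": -3.2,"ty": -3.0},
    {"tx": -2.9,"ty": -2.5}
  ]
}}

```text
invalid input at $.moves[0]: expected keys gripper, tx, ty, tz, twist
```

```bash
python3 - <<'E'
from m import *
s=r.observe();print({k:np.round(s[k],3) for k in("clock","qpos","ee_pos","ee_rot")})
C=clouds(0)
for n in C:
    P=C[n][0]
    Q=near(P,683,16,65,2,40);z=Q[:,2]
    print(n,np.histogram(z,bins=np.arange(2,41,3)))
    T=near(P,683,16,75,124,136)
    print(" headtop",len(T),T.mean(0).round(1),cv2.minAreaRect(T[:,:2].astype(np.float32)))
    hi=near(P,683,16,65,5,16);h=cv2.convexHull(hi[:,:2].astype(np.float32))[:,0]
    print(" foot hull", circ(h,48), np.c_[h].round(0).tolist()[:30])
E
```

```text
{'clock': np.float64(1.3), 'qpos': array([ 1.183,  0.314, -0.047,  1.21 ,  0.   ,  1.571]), 'ee_pos': array([226.895, 555.437, 231.293]), 'ee_rot': array([ 0.193,  0.981, -0.   , -0.   ])}
side (array([134,  47,  62,  56, 147, 514,  91,  15,  15,  24,  20,  15]), array([ 2,  5,  8, 11, 14, 17, 20, 23, 26, 29, 32, 35, 38]))
 headtop 132 [667.7  13.4 126.4] ((677.1288452148438, 11.081266403198242), (66.45408630371094, 46.760276794433594), 10.49551773071289)
 foot hull (array([681.2,  15.8]), 24) [[723.0, -3.0], [719.0, 15.0], [714.0, 34.0], [650.0, 41.0], [639.0, 36.0], [636.0, 28.0], [636.0, 25.0], [635.0, 16.0], [635.0, 13.0], [635.0, 4.0], [638.0, -5.0], [645.0, -16.0], [652.0, -23.0], [663.0, -28.0], [666.0, -29.0], [668.0, -30.0], [682.0, -32.0], [688.0, -32.0], [691.0, -32.0], [695.0, -31.0], [704.0, -25.0], [712.0, -20.0], [716.0, -14.0], [719.0, -10.0]]
top (array([ 65,  39,  44, 102, 231, 140,  12,   0,   0,   0,   0,   0]), array([ 2,  5,  8, 11, 14, 17, 20, 23, 26, 29, 32, 35, 38]))
 headtop 76 [664.6  13.4 126. ] ((670.2246704101562, 15.754095077514648), (38.011085510253906, 70.10570526123047), 87.68318939208984)
 foot hull (array([677.9,  13.5]), 20) [[726.0, 61.0], [680.0, 62.0], [671.0, 61.0], [661.0, 59.0], [652.0, 54.0], [649.0, 52.0], [638.0, 42.0], [634.0, 36.0], [631.0, 24.0], [630.0, 20.0], [630.0, 13.0], [630.0, 11.0], [631.0, 7.0], [635.0, -9.0], [637.0, -13.0], [647.0, -22.0], [672.0, -41.0], [674.0, -41.0], [684.0, -37.0], [704.0, -22.0]]
```

Request:
{"fn": "servo_tool", "kwargs": {
  "moves": [
    {"gripper": 8.5,"tx": 0,"ty": 0,"tz": 0,"twist": -0.13},
    {"gripper": 8.5,"tx": 0,"ty": 0,"tz": 0,"twist": -0.13},
    {"gripper": 8.5,"tx": 0,"ty": 0,"tz": 0,"twist": -0.13},
    {"gripper": 8.5,"tx": -3.2,"ty": -3.0,"tz": 0,"twist": 0},
    {"gripper": 8.5,"tx": -3.2,"ty": -3.0,"tz": 0,"twist": 0},
    {"gripper": 8.5,"tx": -3.2,"ty": -3.0,"tz": 0,"twist": 0},
    {"gripper": 8.5,"tx": -3.2,"ty": -3.0,"tz": 0,"twist": 0},
    {"gripper": 8.5,"tx": -3.2,"ty": -3.0,"tz": 0,"twist": 0},
    {"gripper": 8.5,"tx": -3.2,"ty": -3.0,"tz": 0,"twist": 0},
    {"gripper": 8.5,"tx": -3.2,"ty": -3.0,"tz": 0,"twist": 0},
    {"gripper": 8.5,"tx": -3.2,"ty": -3.0,"tz": 0,"twist": 0},
    {"gripper": 8.5,"tx": -2.9,"ty": -2.5,"tz": 0,"twist": 0}
  ]
}}

```text
clock: 2.5
ee_pos: [513.8, 289.3, 231.5]
ee_rot: [-0.001, 1.0, 0.0, 0.0]
ft_force: [-0.7, 0.3, -0.3]
finger_gap: 84.5
```

```bash
cat > s.py <<'E'
from h import *
s=r.observe();print({k:np.round(s[k],3).tolist() for k in("clock","qpos","ee_pos","ee_rot","ft_force","torque","finger_gap")})
E
python3 s.py
```

```text
{'clock': 2.5, 'qpos': [0.513, 0.294, -0.074, 1.203, -0.0, 0.512], 'ee_pos': [513.842, 289.32, 231.508], 'ee_rot': [-0.001, 1.0, 0.0, 0.0], 'ft_force': [-0.725, 0.342, -0.33], 'torque': [-0.046, -0.036, -0.008], 'finger_gap': 84.458}
```

Request:
{"fn": "servo_tool", "kwargs": {
  "moves": [
    {"gripper": 8.5,"tx": 0.2,"ty": 0.1,"tz": 2.5,"twist": 0},
    {"gripper": 8.5,"tx": 0,"ty": 0,"tz": 3,"twist": 0},
    {"gripper": 8.5,"tx": 0,"ty": 0,"tz": 3,"twist": 0},
    {"gripper": 8.5,"tx": 0,"ty": 0,"tz": 3,"twist": 0},
    {"gripper": 8.5,"tx": 0,"ty": 0,"tz": 2,"twist": 0},
    {"gripper": 8.5,"tx": 0,"ty": 0,"tz": 1,"twist": 0},
    {"gripper": 2.0,"tx": 0,"ty": 0,"tz": 0,"twist": 0},
    {"gripper": 2.0,"tx": 0,"ty": 0,"tz": 0,"twist": 0},
    {"gripper": 2.0,"tx": 0,"ty": 0,"tz": 0,"twist": 0},
    {"gripper": 2.0,"tx": 0,"ty": 0,"tz": 0,"twist": 0},
    {"gripper": 2.0,"tx": 0,"ty": 0,"tz": 0,"twist": 0},
    {"gripper": 2.0,"tx": 0,"ty": 0,"tz": 0,"twist": 0}
  ]
}}

```text
clock: 3.7
ee_pos: [511.2, 292.3, 87.3]
ee_rot: [-0.001, 1.0, 0.0, 0.001]
ft_force: [0.4, -1.2, 5.3]
finger_gap: 24.4
```

```bash
python3 s.py
```

```text
{'clock': 3.7, 'qpos': [0.52, 0.386, -0.288, 0.896, -0.0, 0.517], 'ee_pos': [511.163, 292.264, 87.275], 'ee_rot': [-0.001, 1.0, 0.0, 0.001], 'ft_force': [0.447, -1.163, 5.26], 'torque': [-0.199, 0.077, -0.03], 'finger_gap': 24.411}
```

Request:
{"fn": "servo_tool", "kwargs": {
  "moves": [
    {"gripper": 2.0,"tx": 0,"ty": 0,"tz": -1,"twist": 0},
    {"gripper": 2.0,"tx": 0,"ty": 0,"tz": -2,"twist": 0},
    {"gripper": 2.0,"tx": 0,"ty": 0,"tz": -2.5,"twist": 0},
    {"gripper": 2.0,"tx": 0,"ty": 0,"tz": -3,"twist": 0},
    {"gripper": 2.0,"tx": 0,"ty": 0,"tz": -3,"twist": 0},
    {"gripper": 2.0,"tx": 0,"ty": 0,"tz": -2,"twist": 0},
    {"gripper": 2.0,"tx": 0,"ty": 0,"tz": -1,"twist": 0},
    {"gripper": 2.0,"tx": 0,"ty": 0,"tz": 0,"twist": 0},
    {"gripper": 2.0,"tx": 0,"ty": 0,"tz": 0,"twist": 0}
  ]
}}

```text
clock: 4.6
ee_pos: [510.0, 291.9, 230.3]
ee_rot: [-0.001, 1.0, -0.0, -0.001]
ft_force: [-0.0, 0.7, -1.4]
finger_gap: 25.0
```

Request:
{"fn": "servo_tool", "kwargs": {
  "moves": [
    {"gripper": 2.0,"tx": 0.2,"ty": -2,"tz": 0,"twist": 0},
    {"gripper": 2.0,"tx": 0.2,"ty": -2.5,"tz": 0,"twist": 0},
    {"gripper": 2.0,"tx": 0.2,"ty": -2.5,"tz": 0,"twist": 0},
    {"gripper": 2.0,"tx": 0.2,"ty": -3,"tz": 0,"twist": 0},
    {"gripper": 2.0,"tx": 0.2,"ty": -3,"tz": 0,"twist": 0},
    {"gripper": 2.0,"tx": 0.2,"ty": -3,"tz": 0,"twist": 0},
    {"gripper": 2.0,"tx": 0.2,"ty": -3,"tz": 0,"twist": 0},
    {"gripper": 2.0,"tx": 0.2,"ty": -3,"tz": 0,"twist": 0},
    {"gripper": 2.0,"tx": 0.2,"ty": -2.5,"tz": 0,"twist": 0},
    {"gripper": 2.0,"tx": 0.2,"ty": -2.3,"tz": 0,"twist": 0},
    {"gripper": 2.0,"tx": 0.2,"ty": -1.5,"tz": 0,"twist": 0},
    {"gripper": 2.0,"tx": 0.2,"ty": -0.5,"tz": 0,"twist": 0}
  ]
}}

```text
clock: 5.8
ee_pos: [485.6, 2.1, 230.0]
ee_rot: [0.0, 1.0, -0.0, -0.001]
ft_force: [0.0, 0.3, -0.8]
finger_gap: 24.7
```

Request:
{"fn": "servo_tool", "kwargs": {
  "moves": [
    {"gripper": 2.0,"tx": 0,"ty": 0,"tz": 0,"twist": 0},
    {"gripper": 2.0,"tx": 0,"ty": 0,"tz": 0,"twist": 0},
    {"gripper": 2.0,"tx": 0,"ty": 0,"tz": 0,"twist": 0}
  ]
}}

```text
clock: 6.1
ee_pos: [487.0, 4.7, 231.1]
ee_rot: [-0.002, 1.0, 0.0, -0.0]
ft_force: [0.2, -0.0, -1.2]
finger_gap: 24.7
```

```bash
python3 s.py; python3 - <<'E'
from m import *
ims=[]
for n in ("side","top"):
    im,d=vision.grab_frame(n);cv2.imwrite(f"pics/{n}1.png",im);np.save(f"{n}1.npy",d)
    u,v=map(int,proj(n,[487,5,180]));ims.append(cv2.resize(im[v-95:v+95,u-75:u+75],None,fx=2.5,fy=2.5,interpolation=2))
    for q in("handle","socket"):
        for t in spotter.tip_of(q,n)[:3]:print(n,q,t,at_z(n,t["point"],106 if q=="socket" else 195).round(1))
    P=cloud(n,d)[0];e=r.observe()["ee_pos"]
    Q=near(P,e[0],e[1],40,150,232)
    for z in range(150,232,6):
        S=Q[(Q[:,2]>=z)&(Q[:,2]<z+6)]
        if len(S)>2:print(n,z,len(S),S.min(0)[:2].round(0),S.max(0)[:2].round(0))
cv2.imwrite("pics/c1.png",np.hstack(ims))
E
```

```text
{'clock': 6.1, 'qpos': [0.009, 0.102, -0.311, 1.158, 0.0, 0.006], 'ee_pos': [487.027, 4.663, 231.083], 'ee_rot': [-0.002, 1.0, 0.0, -0.0], 'ft_force': [0.169, -0.047, -1.229], 'torque': [0.027, 0.014, 0.042], 'finger_gap': 24.72}
side handle {'point': [336.1, 193.1], 'score': 0.73} [482.1  10.7 195. ]
side socket {'point': [335.7, 230.4], 'score': 0.93} [483.5   1.  106. ]
side socket {'point': [151.6, 378.1], 'score': 0.86} [ 198.8 -275.8  106. ]
side 156 20 [481.  -5.] [497.   2.]
side 162 20 [479.  -6.] [498.   4.]
side 168 23 [479.  -6.] [498.   2.]
side 174 27 [478.  -7.] [498.   2.]
side 180 19 [478.  -8.] [495.   0.]
side 186 3 [483.  -8.] [486.  -7.]
side 192 37 [469. -17.] [507.  18.]
side 198 166 [469. -17.] [507.  20.]
side 204 34 [476.  -8.] [500.   4.]
side 210 41 [476.  -9.] [499.   5.]
side 216 41 [476.  -8.] [501.   6.]
side 222 22 [476.  -8.] [497.   5.]
side 228 3 [476.  -1.] [477.   6.]
top socket {'point': [449.4, 395.6], 'score': 0.8} [ 194.2 -278.1  106. ]
top socket {'point': [168.5, 258.9], 'score': 0.21} [447.5 281.2 106. ]
```

View pics/c1.png

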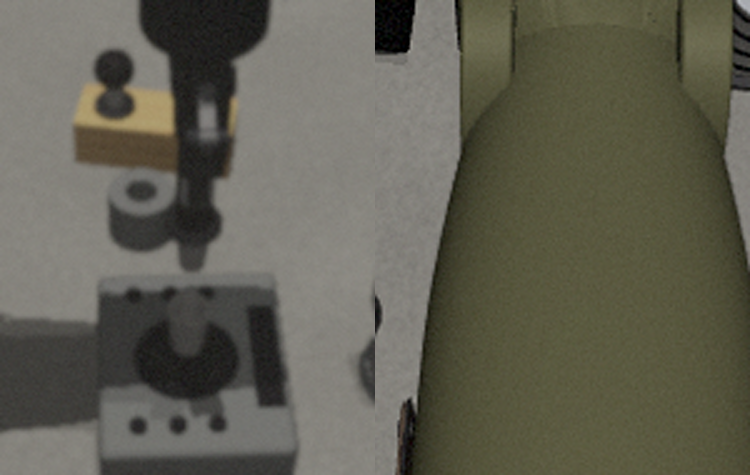

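The side view shows the handle hanging upright above the grey console's socket: shank tip at crop pixel (192,262), socket at (190,300). In the cloud the shank axis is at about (489,4) and the socket at (488,4), so they line up. The arm hides the console in the top view.

Request:
{"fn": "servo_tool", "kwargs": {
  "moves": [
    {"gripper": 2.0,"tx": 0,"ty": 0,"tz": 1.5,"twist": 0},
    {"gripper": 2.0,"tx": 0,"ty": 0,"tz": 1.5,"twist": 0},
    {"gripper": 2.0,"tx": 0,"ty": 0,"tz": 1.5,"twist": 0},
    {"gripper": 2.0,"tx": 0,"ty": 0,"tz": 1,"twist": 0},
    {"gripper": 2.0,"tx": 0,"ty": 0,"tz": 0.8,"twist": 0},
    {"gripper": 2.0,"tx": 0,"ty": 0,"tz": 0.5,"twist": 0},
    {"gripper": 2.0,"tx": 0,"ty": 0,"tz": 0.3,"twist": 0},
    {"gripper": 2.0,"tx": 0,"ty": 0,"tz": 0,"twist": 0},
    {"gripper": 2.0,"tx": 0,"ty": 0,"tz": 0,"twist": 0}
  ]
}}

```text
clock: 7.3
ee_pos: [487.3, 4.1, 160.7]
ee_rot: [-0.001, 1.0, 0.0, 0.0]
ft_force: [-0.1, 0.9, -1.5]
finger_gap: 24.8
```

Request:
{"fn": "servo_tool", "kwargs": {
  "moves": [
    {"gripper": 2.0,"tx": 0,"ty": 0,"tz": 0.2,"twist": 0},
    {"gripper": 2.0,"tx": 0,"ty": 0,"tz": 0.2,"twist": 0},
    {"gripper": 2.0,"tx": 0,"ty": 0,"tz": 0.2,"twist": 0},
    {"gripper": 2.0,"tx": 0,"ty": 0,"tz": 0,"twist": 0}
  ]
}}

```text
clock: 7.7
ee_pos: [487.0, 4.2, 154.1]
ee_rot: [-0.001, 1.0, 0.0, -0.0]
ft_force: [-0.4, 1.5, -1.9]
finger_gap: 24.5
```

Request:
{"fn": "servo_tool", "kwargs": {
  "moves": [
    {"gripper": 2.0,"tx": 0,"ty": 0,"tz": 0.1,"twist": 0},
    {"gripper": 2.0,"tx": 0,"ty": 0,"tz": 0.1,"twist": 0},
    {"gripper": 2.0,"tx": 0,"ty": 0,"tz": 0,"twist": 0}
  ]
}}

```text
clock: 8.0
ee_pos: [487.4, 4.3, 152.6]
ee_rot: [-0.001, 1.0, 0.0, 0.0]
ft_force: [0.5, 2.2, 1.7]
finger_gap: 24.7
```

Request:
{"fn": "servo_tool", "kwargs": {
  "moves": [
    {"gripper": 2.0,"tx": 0,"ty": 0,"tz": 0.1,"twist": 0},
    {"gripper": 2.0,"tx": 0,"ty": 0,"tz": 0,"twist": 0}
  ]
}}

```text
clock: 8.2
ee_pos: [487.5, 4.4, 151.9]
ee_rot: [-0.001, 1.0, 0.0, 0.001]
ft_force: [-1.1, 2.3, 5.7]
finger_gap: 24.7
```

Request:
{"fn": "servo_tool", "kwargs": {
  "moves": [
    {"gripper": 2.0,"tx": 0,"ty": 0.1,"tz": 0,"twist": 0},
    {"gripper": 2.0,"tx": 0,"ty": 0,"tz": 0,"twist": 0},
    {"gripper": 2.0,"tx": 0,"ty": 0,"tz": 0,"twist": 0}
  ]
}}

```text
clock: 8.5
ee_pos: [487.3, 5.0, 151.6]
ee_rot: [-0.001, 1.0, -0.0, 0.0]
ft_force: [-0.8, 1.4, 5.1]
finger_gap: 24.5
```

```bash
python3 s.py
```

```text
{'clock': 8.5, 'qpos': [0.01, 0.153, -0.441, 0.977, -0.0, 0.008], 'ee_pos': [487.346, 5.007, 151.571], 'ee_rot': [-0.001, 1.0, -0.0, 0.0], 'ft_force': [-0.814, 1.41, 5.105], 'torque': [0.421, 0.341, -0.016], 'finger_gap': 24.533}
```

Request:
{"fn": "servo_tool", "kwargs": {
  "moves": [
    {"gripper": 2.0,"tx": 0.05,"ty": 0.1,"tz": 0,"twist": 0},
    {"gripper": 2.0,"tx": 0,"ty": 0,"tz": 0.1,"twist": 0},
    {"gripper": 2.0,"tx": 0,"ty": 0,"tz": 0.1,"twist": 0},
    {"gripper": 2.0,"tx": 0,"ty": 0,"tz": 0,"twist": 0}
  ]
}}

```text
clock: 8.9
ee_pos: [487.6, 5.6, 150.6]
ee_rot: [-0.001, 1.0, -0.0, 0.001]
ft_force: [-2.9, 0.8, 13.7]
finger_gap: 24.2
```

Request:
{"fn": "servo_tool", "kwargs": {
  "moves": [
    {"gripper": 2.0,"tx": 0,"ty": 0,"tz": 0.1,"twist": 0},
    {"gripper": 2.0,"tx": 0,"ty": 0,"tz": 0.1,"twist": 0},
    {"gripper": 2.0,"tx": 0,"ty": 0,"tz": 0,"twist": 0}
  ]
}}

```text
clock: 9.2
ee_pos: [488.5, 5.6, 150.2]
ee_rot: [-0.001, 1.0, -0.0, 0.002]
ft_force: [-4.1, 0.2, 24.4]
finger_gap: 24.9
```

Request:
{"fn": "servo_tool", "kwargs": {
  "moves": [
    {"gripper": 2.0,"tx": 0.15,"ty": 0,"tz": 0.05,"twist": 0},
    {"gripper": 2.0,"tx": 0,"ty": 0,"tz": 0,"twist": 0},
    {"gripper": 2.0,"tx": 0,"ty": 0,"tz": 0,"twist": 0}
  ]
}}

```text
clock: 9.5
ee_pos: [487.8, 5.6, 150.2]
ee_rot: [-0.001, 1.0, -0.0, 0.003]
ft_force: [-3.2, -0.5, 25.8]
finger_gap: 24.6
```

Request:
{"fn": "servo_tool", "kwargs": {
  "moves": [
    {"gripper": 2.0,"tx": 0,"ty": 0,"tz": -0.3,"twist": 0},
    {"gripper": 2.0,"tx": 0,"ty": 0,"tz": -0.2,"twist": 0},
    {"gripper": 2.0,"tx": 0,"ty": 0,"tz": 0,"twist": 0}
  ]
}}

```text
clock: 9.8
ee_pos: [485.3, 5.7, 151.0]
ee_rot: [-0.001, 1.0, -0.0, -0.0]
ft_force: [3.7, -0.3, -6.7]
finger_gap: 24.2
```

Request:
{"fn": "servo_tool", "kwargs": {
  "moves": [
    {"gripper": 2.0,"tx": -0.15,"ty": 0,"tz": 0.1,"twist": 0},
    {"gripper": 2.0,"tx": 0,"ty": 0,"tz": 0,"twist": 0},
    {"gripper": 4,"tx": 0,"ty": 0,"tz": 0,"twist": 0},
    {"gripper": 8.5,"tx": 0,"ty": 0,"tz": 0,"twist": 0},
    {"gripper": 8.5,"tx": 0,"ty": 0,"tz": 0,"twist": 0},
    {"gripper": 8.5,"tx": 0,"ty": 0,"tz": 0,"twist": 0},
    {"gripper": 8.5,"tx": 0,"ty": 0,"tz": 0,"twist": 0},
    {"gripper": 8.5,"tx": 0,"ty": 0,"tz": 0,"twist": 0},
    {"gripper": 8.5,"tx": 0,"ty": 0,"tz": 0,"twist": 0},
    {"gripper": 8.5,"tx": 0,"ty": 0,"tz": 0,"twist": 0}
  ]
}}

```text
clock: 10.8
ee_pos: [486.6, 6.0, 150.8]
ee_rot: [-0.001, 1.0, 0.0, -0.0]
ft_force: [-0.6, 0.2, -0.6]
finger_gap: 84.9
```

```bash
cat > look.py <<'E'
import sys
from m import *
k=sys.argv[1];ims=[]
for n in ("side","top"):
    im,d=vision.grab_frame(n);cv2.imwrite(f"pics/{n}{k}.png",im);np.save(f"{n}{k}.npy",d)
    P=cloud(n,d)[0]
    for nm,a in dict(shankcollar=(487,5,40,108,124),grip=(487,5,60,124,150)).items():
        Q=near(P,*a)
        if len(Q)>5:print(n,nm,len(Q),Q.min(0).round(1),Q.max(0).round(1))
    for z0,z1 in((80,131),(105,124)):
        Q=near(P,680,15.5,75,z0,z1)
        if len(Q)>20:print(n,"head",len(Q),z0,Q.mean(0).round(1),cv2.minAreaRect(Q[:,:2].astype(np.float32)))
    ims.append(im[100:360,270:530] if n=="side" else im[90:350,240:500])
cv2.imwrite(f"pics/c{k}.png",cv2.resize(np.hstack(ims),(800,400),interpolation=2))
E
python3 s.py;python3 look.py 2
```

```text
{'clock': 10.8, 'qpos': [0.012, 0.152, -0.443, 0.975, 0.0, 0.01], 'ee_pos': [486.593, 6.035, 150.804], 'ee_rot': [-0.001, 1.0, 0.0, -0.0], 'ft_force': [-0.59, 0.215, -0.65], 'torque': [0.025, -0.005, 0.031], 'finger_gap': 84.907}
side shankcollar 149 [469.  -15.4 108.1] [507.8  19.7 123.4]
side grip 29 [475.7  -5.2 125.2] [479.6   4.1 149.4]
side head 1777 80 [677.9   4.8 112.9] ((686.2164306640625, 14.852119445800781), (102.29058074951172, 58.173736572265625), 6.610908508300781)
side head 1210 105 [680.6   7.9 118.9] ((686.1693115234375, 15.258766174316406), (102.29058074951172, 57.35499954223633), 6.610908508300781)
```

View pics/c2.png

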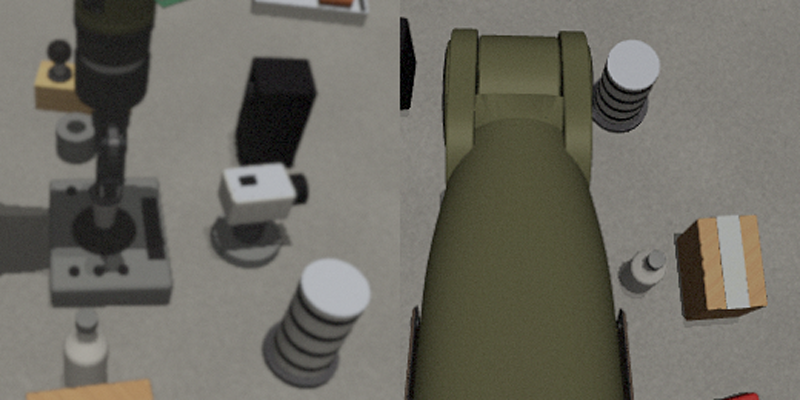

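The handle is seated: side-crop collar at (107,200), collar 114–120 mm high and centred on the socket. The head's yaw is unchanged at about 6.5°, so the stick is upright. The target pan is about -84.5°, which is a stick tilt of about -0.328 rad.

Request:
{"fn": "servo_tool", "kwargs": {
  "moves": [
    {"gripper": 8.5,"tx": 0,"ty": 0,"tz": -1.2,"twist": 0},
    {"gripper": 8.5,"tx": 0,"ty": -1,"tz": 0,"twist": 0},
    {"gripper": 8.5,"tx": 0,"ty": -1,"tz": 0,"twist": 0},
    {"gripper": 8.5,"tx": 0,"ty": -0.6,"tz": 0,"twist": 0},
    {"gripper": 8.5,"tx": 0,"ty": -0.4,"tz": 0,"twist": 0},
    {"gripper": 8.5,"tx": 0,"ty": -0.4,"tz": 0,"twist": 0},
    {"gripper": 8.5,"tx": 0,"ty": -0.4,"tz": 0,"twist": 0},
    {"gripper": 8.5,"tx": 0,"ty": -0.4,"tz": 0,"twist": 0},
    {"gripper": 8.5,"tx": 0,"ty": -0.4,"tz": 0,"twist": 0},
    {"gripper": 8.5,"tx": 0,"ty": -0.4,"tz": 0,"twist": 0},
    {"gripper": 8.5,"tx": 0,"ty": 0,"tz": 0,"twist": 0},
    {"gripper": 8.5,"tx": 0,"ty": 0,"tz": 0,"twist": 0}
  ]
}}

```text
clock: 12.1
ee_pos: [486.6, -44.0, 162.7]
ee_rot: [-0.001, 1.0, 0.0, -0.0]
ft_force: [-0.7, 1.8, 0.6]
finger_gap: 84.8
```

```bash
cat >> look.py <<'E'
d=np.load(f"side{k}.npy");im=cv2.imread(f"pics/side{k}.png");P,u,v=cloud("side",d);g=im[v,u].mean(1)
w=(np.hypot(P[:,0]-681,P[:,1]-15.5)<75)&(P[:,2]>124)&(P[:,2]<135)&(g>110)
T=P[w]
if len(T)>10:print("whitetop",len(T),T.mean(0).round(1),cv2.minAreaRect(T[:,:2].astype(np.float32)))
w=(np.hypot(P[:,0]-681,P[:,1]-15.5)<75)&(P[:,2]>85)&(P[:,2]<130)&(g<50)
T=P[w];T=T[np.hypot(T[:,0]-681,T[:,1]-15.5)>42]
if len(T)>3:
    c=np.median(T,0);print("lens",len(T),c.round(1),"dir",np.degrees(np.arctan2(c[1]-15.5,c[0]-681)).round(1))
E
python3 s.py;python3 look.py 3
```

```text
{'clock': 12.1, 'qpos': [-0.09, 0.147, -0.421, 1.004, 0.0, -0.092], 'ee_pos': [486.636, -43.968, 162.749], 'ee_rot': [-0.001, 1.0, 0.0, -0.0], 'ft_force': [-0.748, 1.794, 0.6], 'torque': [0.227, -0.014, -0.021], 'finger_gap': 84.781}
side shankcollar 76 [468.7 -22.8 110.3] [483.    9.5 123.2]
side grip 28 [475.6 -18.7 124.7] [480.5  -4.  149.1]
side head 1760 80 [677.7   3.3 113.1] ((684.945068359375, 10.959205627441406), (57.8235969543457, 101.69068908691406), 57.65849685668945)
side head 1190 105 [680.4   6.  118.7] ((685.3048706054688, 11.434410095214844), (57.60702896118164, 101.23472595214844), 58.66177749633789)
top head 1028 80 [667.7  23.4 116.4] ((682.47705078125, 12.734272003173828), (56.87676239013672, 104.40203094482422), 60.912445068359375)
top head 846 105 [671.8  22.5 118.8] ((682.5875854492188, 12.67279052734375), (56.87676239013672, 104.14910888671875), 60.912445068359375)
whitetop 84 [678.7  16.3 125.5] ((675.2330932617188, 14.959907531738281), (46.13321304321289, 71.60083770751953), 56.80413818359375)
lens 142 [714.9 -20.6 111.4] dir -46.9
```

View pics/c3.png

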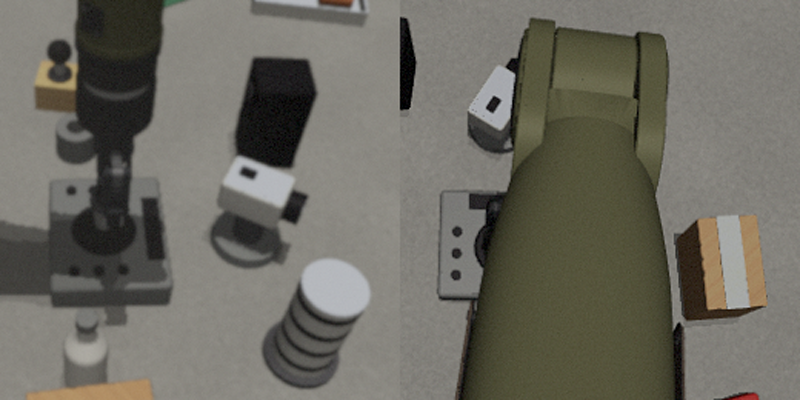

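The head has turned to its right: lens at side-crop (295,207), yaw about -31°. About 46° remain, so I'll go most of the way and measure again.

Request:
{"fn": "servo_tool", "kwargs": {
  "moves": [
    {"gripper": 8.5,"tx": 0,"ty": -0.4,"tz": 0,"twist": 0},
    {"gripper": 8.5,"tx": 0,"ty": -0.4,"tz": 0,"twist": 0},
    {"gripper": 8.5,"tx": 0,"ty": -0.4,"tz": 0,"twist": 0},
    {"gripper": 8.5,"tx": 0,"ty": -0.4,"tz": 0,"twist": 0},
    {"gripper": 8.5,"tx": 0,"ty": -0.4,"tz": 0,"twist": 0},
    {"gripper": 8.5,"tx": 0,"ty": 0,"tz": 0,"twist": 0},
    {"gripper": 8.5,"tx": 0,"ty": 0,"tz": 0,"twist": 0},
    {"gripper": 8.5,"tx": 0,"ty": 0,"tz": 0,"twist": 0}
  ]
}}

```text
clock: 13.0
ee_pos: [486.8, -63.9, 162.9]
ee_rot: [-0.001, 1.0, 0.0, 0.0]
ft_force: [0.1, 1.8, -0.5]
finger_gap: 85.2
```

```bash
python3 s.py;python3 look.py 4
```

```text
{'clock': 13.0, 'qpos': [-0.131, 0.151, -0.416, 1.004, 0.0, -0.133], 'ee_pos': [486.808, -63.939, 162.864], 'ee_rot': [-0.001, 1.0, 0.0, 0.0], 'ft_force': [0.062, 1.802, -0.537], 'torque': [0.414, 0.036, -0.036], 'finger_gap': 85.188}
side shankcollar 80 [470.  -34.2 108.2] [482.4  -1.1 123.9]
side grip 25 [476.3 -36.  125.2] [482.1 -22.9 148.9]
side head 1729 80 [676.6   2.2 113.3] ((682.0240478515625, 8.737220764160156), (55.88997268676758, 102.62836456298828), 20.9575138092041)
side head 1184 105 [679.    3.7 118.8] ((682.2383422851562, 9.057777404785156), (55.2603759765625, 102.18302154541016), 20.9575138092041)
top shankcollar 63 [471.1  -8.5 110.4] [501.1   3.2 123.9]
top grip 8 [483.8  -8.3 124.2] [492.1   1.4 133.4]
top head 1401 80 [672.3  14.1 115.3] ((678.7159423828125, 10.045269012451172), (58.05183410644531, 100.23466491699219), 20.585220336914062)
top head 1135 105 [675.4  13.  118.2] ((678.6053466796875, 10.13150405883789), (57.70929718017578, 100.23602294921875), 20.21575164794922)
whitetop 74 [678.1  20.3 125.3] ((676.4220581054688, 17.08502769470215), (46.71522903442383, 71.28565979003906), 14.527914047241211)
lens 197 [688.6 -33.8 112.8] dir -81.2
```

Request:
{"fn": "servo_tool", "kwargs": {
  "moves": [
    {"gripper": 8.5,"tx": 0,"ty": -0.25,"tz": 0,"twist": 0},
    {"gripper": 8.5,"tx": 0,"ty": -0.2,"tz": 0,"twist": 0},
    {"gripper": 8.5,"tx": 0,"ty": 0,"tz": 0,"twist": 0},
    {"gripper": 8.5,"tx": 0,"ty": 0,"tz": 0,"twist": 0},
    {"gripper": 8.5,"tx": 0,"ty": 0,"tz": 0,"twist": 0}
  ]
}}

```text
clock: 13.6
ee_pos: [486.8, -68.5, 162.8]
ee_rot: [-0.001, 1.0, 0.0, 0.0]
ft_force: [0.8, 3.4, -1.2]
finger_gap: 85.1
```

```bash
python3 s.py;python3 look.py 5; sed -i 's/\[270:530\]/&/' look.py
```

```text
{'clock': 13.6, 'qpos': [-0.14, 0.152, -0.414, 1.005, 0.0, -0.142], 'ee_pos': [486.764, -68.51, 162.812], 'ee_rot': [-0.001, 1.0, 0.0, 0.0], 'ft_force': [0.818, 3.436, -1.205], 'torque': [0.418, -0.015, 0.01], 'finger_gap': 85.108}
side shankcollar 79 [470.  -34.2 108.4] [482.5  -2.6 123.1]
side grip 25 [476.  -38.9 126. ] [481.8 -27.1 149.2]
side head 1690 80 [676.    1.6 113.5] ((681.0519409179688, 8.724288940429688), (54.67851257324219, 103.38317108154297), 13.429462432861328)
side head 1156 105 [678.2   3.1 118.8] ((681.0530395507812, 8.741004943847656), (54.592376708984375, 102.80901336669922), 12.524911880493164)
top shankcollar 78 [469.4 -14.2 109.5] [501.3   1.2 123.6]
top grip 27 [476.8 -15.6 124.5] [493.2  -2.8 144.2]
top head 1412 80 [672.2  13.1 115.3] ((678.2452392578125, 9.771442413330078), (58.304786682128906, 100.82630157470703), 14.020769119262695)
top head 1148 105 [675.1  12.6 118.3] ((678.5836791992188, 9.759761810302734), (57.68437576293945, 100.63346862792969), 13.452486038208008)
whitetop 85 [678.1  19.4 125.3] ((678.9987182617188, 18.732160568237305), (45.481868743896484, 68.02969360351562), 12.578598976135254)
lens 200 [681.6 -35.2 112. ] dir -89.3
```

View pics/c5.png

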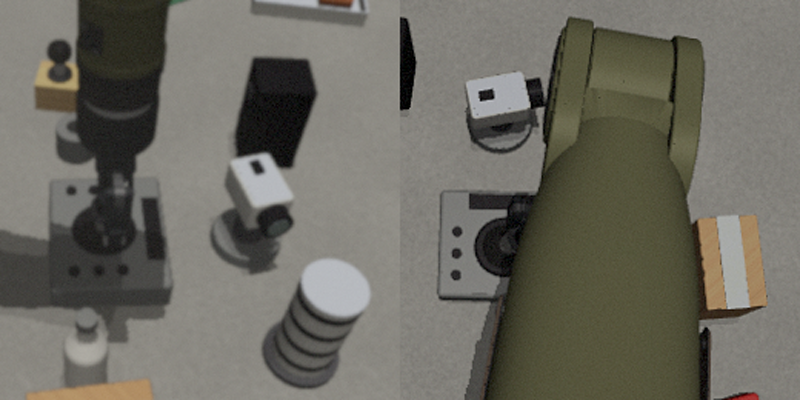

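```bash
cat > yaw.py <<'E'
from m import *
import sys
def yaw(n,k,th,z=130):
    im=cv2.imread(f"pics/{n}{k}.png");g=cv2.cvtColor(im,6)
    u0,v0=map(int,proj(n,[680,15,120]));m=np.zeros_like(g);m[v0-30:v0+30,u0-35:u0+35]=1
    b=((g>th)&(m>0)).astype(np.uint8)
    b=cv2.morphologyEx(b,cv2.MORPH_CLOSE,np.ones((9,9)));b=cv2.morphologyEx(b,cv2.MORPH_OPEN,np.ones((3,3)))
    c=max(cv2.findContours(b,0,1)[0],key=cv2.contourArea)[:,0].astype(float)
    p=np.array([at_z(n,x,z)[:2] for x in c],np.float32);return cv2.minAreaRect(p)
for k in sys.argv[1:]:
    for n in("side","top"):
        for th in (130,145,160):
            try:print(k,n,th,[np.round(x,1).tolist() for x in yaw(n,k,th)])
            except Exception as e:print(k,n,th,e)
E
python3 yaw.py 0 4 5; python3 - <<'E'
import cv2,numpy as np
a=cv2.imread("pics/side5.png")[180:350,390:520];b=cv2.imread("pics/top5.png")[110:280,260:390]
cv2.imwrite("pics/d5.png",cv2.resize(np.hstack([a,b]),None,fx=3,fy=3,interpolation=2))
E
```

```text
0 side 130 [[660.8, 28.2], [99.0, 104.5], 1.7]
0 side 145 [[671.8, 5.7], [75.2, 53.9], 5.4]
0 side 160 [[672.2, 5.3], [73.1, 49.3], 5.6]
0 top 130 [[668.3, 14.6], [76.7, 52.9], 6.2]
0 top 145 [[668.6, 15.2], [76.1, 51.1], 6.4]
0 top 160 [[655.3, 21.0], [25.6, 34.2], 2.0]
4 side 130 [[681.1, 18.2], [151.5, 135.6], 81.6]
4 side 145 [[675.9, 11.4], [56.5, 78.6], 20.7]
4 side 160 [[675.5, 11.2], [53.1, 76.1], 21.4]
4 top 130 [[679.7, 22.6], [125.0, 131.0], 1.9]
4 top 145 [[671.8, 19.7], [53.1, 77.1], 21.6]
4 top 160 [[671.5, 20.2], [52.0, 74.8], 21.5]
5 side 130 [[681.0, 18.0], [151.9, 135.6], 81.6]
5 side 145 [[676.7, 10.9], [55.6, 78.5], 12.8]
5 side 160 [[676.3, 10.6], [52.5, 74.9], 12.6]
5 top 130 [[678.8, 17.2], [127.0, 141.3], 1.9]
5 top 145 [[672.4, 19.8], [53.1, 76.7], 13.0]
5 top 160 [[672.4, 20.5], [52.2, 74.9], 13.2]
```

View pics/d5.png

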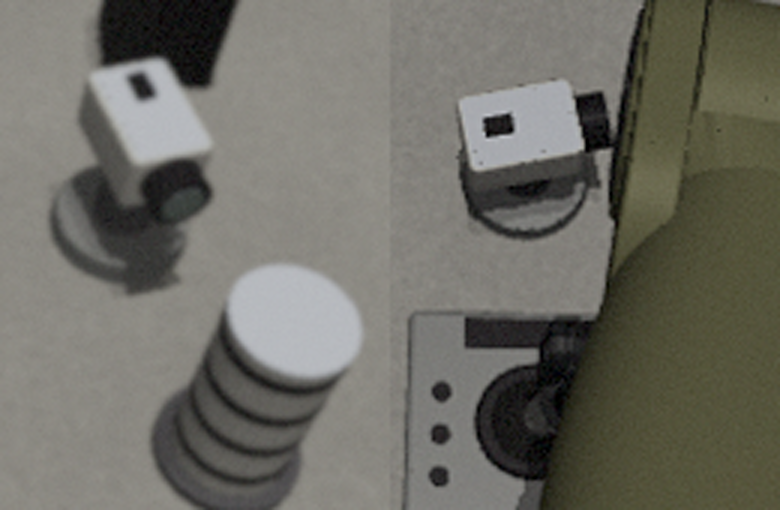

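The lens faces the column in the side view (lens (175,195), column (260,380)). Head yaw is about -77° against a bearing of -77.6°. I'll nudge slightly and hold.

Request:
{"fn": "servo_tool", "kwargs": {
  "moves": [
    {"gripper": 8.5,"tx": 0,"ty": -0.04,"tz": 0,"twist": 0},
    {"gripper": 8.5,"tx": 0,"ty": 0,"tz": 0,"twist": 0},
    {"gripper": 8.5,"tx": 0,"ty": 0,"tz": 0,"twist": 0},
    {"gripper": 8.5,"tx": 0,"ty": 0,"tz": 0,"twist": 0},
    {"gripper": 8.5,"tx": 0,"ty": 0,"tz": 0,"twist": 0},
    {"gripper": 8.5,"tx": 0,"ty": 0,"tz": 0,"twist": 0},
    {"gripper": 8.5,"tx": 0,"ty": 0,"tz": 0,"twist": 0},
    {"gripper": 8.5,"tx": 0,"ty": 0,"tz": 0,"twist": 0},
    {"gripper": 8.5,"tx": 0,"ty": 0,"tz": 0,"twist": 0},
    {"gripper": 8.5,"tx": 0,"ty": 0,"tz": 0,"twist": 0},
    {"gripper": 8.5,"tx": 0,"ty": 0,"tz": 0,"twist": 0},
    {"gripper": 8.5,"tx": 0,"ty": 0,"tz": 0,"twist": 0}
  ]
}}

```text
clock: 14.9
ee_pos: [486.8, -68.9, 162.8]
ee_rot: [-0.001, 1.0, -0.0, 0.0]
ft_force: [-0.1, 2.3, 0.5]
finger_gap: 85.0
```

```bash
python3 s.py;python3 look.py 6|grep head; python3 yaw.py 6
```

```text
{'clock': 14.9, 'qpos': [-0.141, 0.152, -0.414, 1.005, -0.0, -0.143], 'ee_pos': [486.772, -68.886, 162.806], 'ee_rot': [-0.001, 1.0, -0.0, 0.0], 'ft_force': [-0.107, 2.306, 0.46], 'torque': [0.435, 0.073, -0.032], 'finger_gap': 85.005}
side head 1682 80 [676.    1.8 113.6] ((681.1471557617188, 8.639404296875), (54.50212097167969, 102.20943450927734), 12.205768585205078)
side head 1182 105 [678.    3.3 118.8] ((681.1656494140625, 8.729469299316406), (54.38774871826172, 102.0714111328125), 12.317161560058594)
top head 1413 80 [672.2  12.9 115.4] ((678.6187744140625, 9.669132232666016), (60.064029693603516, 100.7952880859375), 12.715991020202637)
top head 1140 105 [675.1  12.2 118.1] ((679.1072387695312, 9.757671356201172), (59.06427764892578, 100.74259948730469), 12.487102508544922)
6 side 130 [[681.0, 17.9], [152.1, 135.6], 81.6]
6 side 145 [[677.1, 11.1], [55.9, 78.1], 12.4]
6 side 160 [[676.6, 10.6], [52.7, 74.7], 12.4]
6 top 130 [[679.0, 17.1], [127.1, 141.3], 2.1]
6 top 145 [[672.5, 19.9], [53.0, 76.5], 12.6]
6 top 160 [[672.4, 20.5], [52.2, 74.9], 12.4]
```

Head yaw is -77.6° in both views, on target. Now I'll complete the hold.

Request:
{"fn": "servo_tool", "kwargs": {
  "moves": [
    {"gripper": 8.5,"tx": 0,"ty": 0,"tz": 0,"twist": 0},
    {"gripper": 8.5,"tx": 0,"ty": 0,"tz": 0,"twist": 0},
    {"gripper": 8.5,"tx": 0,"ty": 0,"tz": 0,"twist": 0},
    {"gripper": 8.5,"tx": 0,"ty": 0,"tz": 0,"twist": 0},
    {"gripper": 8.5,"tx": 0,"ty": 0,"tz": 0,"twist": 0},
    {"gripper": 8.5,"tx": 0,"ty": 0,"tz": 0,"twist": 0},
    {"gripper": 8.5,"tx": 0,"ty": 0,"tz": 0,"twist": 0},
    {"gripper": 8.5,"tx": 0,"ty": 0,"tz": 0,"twist": 0},
    {"gripper": 8.5,"tx": 0,"ty": 0,"tz": 0,"twist": 0},
    {"gripper": 8.5,"tx": 0,"ty": 0,"tz": 0,"twist": 0},
    {"gripper": 8.5,"tx": 0,"ty": 0,"tz": 0,"twist": 0},
    {"gripper": 8.5,"tx": 0,"ty": 0,"tz": 0,"twist": 0}
  ]
}}

```text
clock: 16.2
ee_pos: [486.8, -68.9, 162.8]
ee_rot: [-0.001, 1.0, -0.0, 0.0]
ft_force: [0.1, 2.8, -0.5]
finger_gap: 84.9
```

Request:
{"fn": "servo_tool", "kwargs": {
  "moves": [
    {"gripper": 8.5,"tx": 0,"ty": 0,"tz": 0,"twist": 0},
    {"gripper": 8.5,"tx": 0,"ty": 0,"tz": 0,"twist": 0},
    {"gripper": 8.5,"tx": 0,"ty": 0,"tz": 0,"twist": 0},
    {"gripper": 8.5,"tx": 0,"ty": 0,"tz": 0,"twist": 0},
    {"gripper": 8.5,"tx": 0,"ty": 0,"tz": 0,"twist": 0},
    {"gripper": 8.5,"tx": 0,"ty": 0,"tz": 0,"twist": 0}
  ]
}}

```text
clock: 16.8
ee_pos: [486.7, -68.9, 162.8]
ee_rot: [-0.001, 1.0, -0.0, -0.0]
ft_force: [0.2, 1.1, -1.1]
finger_gap: 85.1
```

Request:
{"fn": "servo_tool", "kwargs": {
  "moves": [
    {"gripper": 8.5,"tx": 0,"ty": 0.4,"tz": 0,"twist": 0},
    {"gripper": 8.5,"tx": 0,"ty": 0.5,"tz": 0,"twist": 0},
    {"gripper": 8.5,"tx": 0,"ty": 0.6,"tz": 0,"twist": 0},
    {"gripper": 8.5,"tx": 0,"ty": 0.6,"tz": 0,"twist": 0},
    {"gripper": 8.5,"tx": 0,"ty": 0.6,"tz": 0,"twist": 0},
    {"gripper": 8.5,"tx": 0,"ty": 0.6,"tz": 0,"twist": 0},
    {"gripper": 8.5,"tx": 0,"ty": 0.6,"tz": 0,"twist": 0},
    {"gripper": 8.5,"tx": 0,"ty": 0.6,"tz": 0,"twist": 0},
    {"gripper": 8.5,"tx": 0,"ty": 0.6,"tz": 0,"twist": 0},
    {"gripper": 8.5,"tx": 0,"ty": 0.8,"tz": 0,"twist": 0},
    {"gripper": 8.5,"tx": 0,"ty": 1.0,"tz": 0,"twist": 0},
    {"gripper": 8.5,"tx": 0,"ty": 0.6,"tz": 0,"twist": 0}
  ]
}}

```text
clock: 18.0
ee_pos: [486.6, 7.1, 162.8]
ee_rot: [-0.001, 1.0, 0.0, 0.0]
ft_force: [-1.0, -0.7, 0.3]
finger_gap: 85.2
```

Request:
{"fn": "servo_tool", "kwargs": {
  "moves": [
    {"gripper": 8.5,"tx": 0,"ty": 0,"tz": 0,"twist": 0},
    {"gripper": 8.5,"tx": 0,"ty": 0,"tz": 0,"twist": 0},
    {"gripper": 8.5,"tx": 0,"ty": 0,"tz": -2,"twist": 0},
    {"gripper": 8.5,"tx": 0,"ty": 0,"tz": -2,"twist": 0},
    {"gripper": 8.5,"tx": 0,"ty": 0,"tz": -3,"twist": 0},
    {"gripper": 8.5,"tx": 0,"ty": 0,"tz": -2,"twist": 0},
    {"gripper": 8.5,"tx": 0,"ty": 0,"tz": -1,"twist": 0},
    {"gripper": 8.5,"tx": 0,"ty": 2,"tz": 0,"twist": 0},
    {"gripper": 8.5,"tx": 0,"ty": 3,"tz": 0,"twist": 0},
    {"gripper": 8.5,"tx": 0,"ty": 3,"tz": 0,"twist": 0},
    {"gripper": 8.5,"tx": 0,"ty": 3,"tz": 0,"twist": 0},
    {"gripper": 8.5,"tx": 0,"ty": 3,"tz": 0,"twist": 0}
  ]
}}

```text
clock: 19.2
ee_pos: [485.9, 146.9, 262.1]
ee_rot: [-0.001, 1.0, -0.0, -0.0]
ft_force: [1.2, 1.0, -1.1]
finger_gap: 85.1
```

Request:
{"fn": "servo_tool", "kwargs": {
  "moves": [
    {"gripper": 8.5,"tx": 0,"ty": 3,"tz": 0,"twist": 0},
    {"gripper": 8.5,"tx": 0,"ty": 2,"tz": 0,"twist": 0},
    {"gripper": 8.5,"tx": 0,"ty": 1,"tz": 0,"twist": 0},
    {"gripper": 8.5,"tx": 0,"ty": 0,"tz": 0,"twist": 0},
    {"gripper": 8.5,"tx": 0,"ty": 0,"tz": 0,"twist": 0}
  ]
}}

```text
clock: 19.7
ee_pos: [486.0, 205.3, 262.4]
ee_rot: [-0.001, 1.0, -0.0, -0.0]
ft_force: [1.4, -0.5, 0.2]
finger_gap: 85.0
```

```bash
python3 s.py;python3 look.py 7; python3 yaw.py 7
```

```text
{'clock': 19.7, 'qpos': [0.4, 0.167, -0.164, 1.24, -0.001, 0.398], 'ee_pos': [486.012, 205.335, 262.422], 'ee_rot': [-0.001, 1.0, -0.0, -0.0], 'ft_force': [1.416, -0.519, 0.162], 'torque': [0.023, -0.041, -0.015], 'finger_gap': 84.971}
side shankcollar 175 [468.9 -17.  112. ] [508.3  19.5 123.9]
side grip 133 [475.7  -9.  124. ] [501.3   6.4 149.9]
side head 1769 80 [677.8   4.8 112.9] ((686.2208862304688, 15.507314682006836), (102.42756652832031, 58.1074104309082), 6.356742858886719)
side head 1190 105 [680.9   8.2 118.9] ((686.1807250976562, 15.50297737121582), (101.94258117675781, 57.96543884277344), 6.232446670532227)
top shankcollar 140 [466.8 -14.8 111. ] [499.7  22.9 123.3]
top grip 36 [473.   -8.3 124.5] [483.   15.  148.8]
top head 1330 80 [673.3  14.7 116.5] ((682.7193603515625, 15.177061080932617), (103.7613525390625, 56.512123107910156), 6.2860212326049805)
top head 1132 105 [677.3  15.  118.3] ((682.9007568359375, 15.19703483581543), (102.81690216064453, 56.512123107910156), 6.2860212326049805)
whitetop 71 [672.   14.5 125.3] ((675.7955932617188, 12.133373260498047), (69.51500701904297, 49.03114318847656), 8.138384819030762)
lens 119 [729.    7.4 113. ] dir -9.6
7 side 130 [[664.7, 25.7], [105.7, 100.9], 81.6]
7 side 145 [[672.0, 5.3], [75.5, 54.0], 5.0]
7 side 160 [[672.1, 5.2], [73.2, 49.9], 5.6]
7 top 130 [[678.9, 17.1], [127.4, 141.3], 2.1]
7 top 145 [[668.4, 14.6], [76.8, 53.0], 6.2]
7 top 160 [[668.6, 15.1], [76.2, 50.9], 6.4]
```

View pics/c7.png

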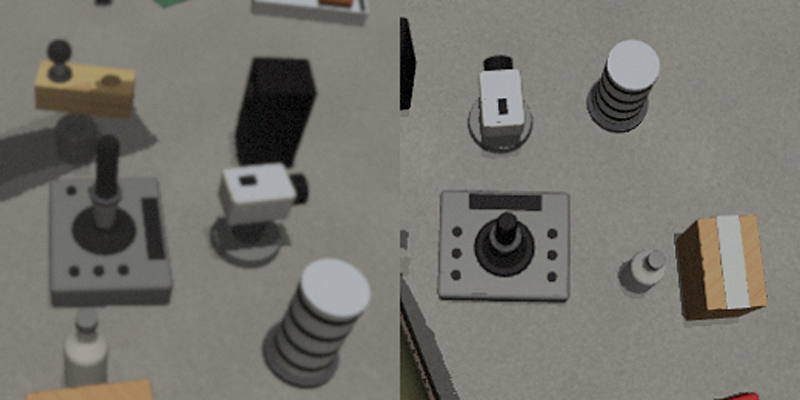

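The handle stands upright in the socket (side crop (105,190)), the head is back at its starting yaw of 6.3°, and the other things are where they were.

```bash
python3 - <<'E'
from m import *
for n in("side","top"):
    Q=near(cloud(n,np.load(f"{n}7.npy"))[0],487,4,25,195,215);print(n,len(Q),Q.mean(0).round(1),Q.max(0).round(1))
print(r.close_job())
E
```

```text
side 171 [487.9   0.7 203.2] [500.5  16.6 207.5]
top 153 [485.3   3.8 202.9] [499.2  15.9 208.8]
the job is handed in; nothing more can be done
None
```

I took the long handle from the rack, pressed it into the grey console's socket and tilted the stick to its right. I held it there, let it come back to the centre, and handed the job in at about 20 s of the 51 s allowed.

- **Seating:** I pressed with about 25 N. A pull of about 6.7 N did not bring the handle out.
- **Aim:** The head was at about -77.6° in both views, and the column's bearing was also about -77.6°. I held it there for about 3 s.
- **Final state:** The handle is seated and upright, with its top at about 206 mm as expected. The head is back at its starting yaw of 6.3°, and nothing touches the robot. In the parts of the last pictures I looked at, the other things had not moved.
- **Disagreements:** The two cameras differ by about 3 mm in x. A rough direction taken from the dark lens points read about 12° further round at the aim position, -89° against -77°. I put that down to seeing only the lens's near rim and did not use it. During the press, forces of up to 4 N sideways appeared and were gone after the gripper let go.

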